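# Slide the red tin back into the row

### The job

Push the red tin along the counter, without lifting or tipping it, until it stands back in the row: flat against the long wooden rail and right up against the yellow tin in the corner, with no gap to either. Leave the yellow tin in its corner, do not disturb anything else, and finish with the hand clear.

Things in the scene. Friction and masses are not known exactly. Their poses are not given: they have to be found in the camera images.
- red_tin: square bright red storage tin with a lid and pale paper labels, 94 x 94 mm and 88 mm tall, about 0.6 kg, flat vertical sides, slides on the counter; origin at the centre of its underside, z up, x and y square to its sides; starts alone in front of the rail, turned by up to about 20 degrees
- yellow_tin: square yellow storage tin with a lid and pale paper labels, 94 x 94 mm and 88 mm tall, about 0.6 kg, flat vertical sides, slides on the counter; origin at the centre of its underside, z up, x and y square to its sides; already stands in the corner of the rail, within about 2 mm of both rails, loose
- green_tin: square dark green storage tin with a lid and pale paper labels, 94 x 94 mm and 88 mm tall, about 0.6 kg, flat vertical sides, slides on the counter; origin at the centre of its underside, z up, x and y square to its sides; a bystander standing in front of the rail beside the red tin; red and green may have changed places
- rail: L-shaped dark wood corner rail fixed to the counter, 50 mm high, boards 18 mm thick, turned up to a few degrees. Origin: inner corner at counter height, z up. The long rail's inner face is the plane x = 0, from the corner 560 mm towards -y, free side -x (towards the robot); the short rail's inner face is the plane y = 0, from the corner 130 mm towards -x
- spice_jar: small jar, 44 mm across, 62 mm tall, black cap, loose bystander; origin at the centre of its underside
- mug: blue mug, 82 mm across, 85 mm tall, loose bystander at the left; origin at the centre of its underside
- bowl: white bowl, 140 mm across, 50 mm tall, loose bystander at the right; origin at the centre of its underside
- pepper_mill: turned wooden pepper mill, 60 mm across, 180 mm tall, loose bystander far right; origin at the centre of its underside
Things that resemble listed ones, but are neither listed nor needed, are in the scene too. There is more than one size of the red_tin; the one meant has the size given above.

How it is judged:
At the end, for the whole second after the job is handed in: The red tin stands upright and still on the counter within 5 mm of the long rail, square to it within 4 degrees, and within about 5 mm of the yellow tin, which still stands square in the corner within 6 mm of both rails (x of red_tin in the frame of rail between -0.052 and -0.044 m and y of red_tin in the frame of rail between -0.149 and -0.135 m and horizontal distance between red_tin and yellow_tin below 0.0995 m and (angle between the x axis of red_tin and the x axis of rail, either way round below 0.07 rad or angle between the x axis of red_tin and the y axis of rail, either way round below 0.07 rad) and x of yellow_tin in the frame of rail above -0.053 m and y of yellow_tin in the frame of rail above -0.053 m and (angle between the x axis of yellow_tin and the x axis of rail, either way round below 0.07 rad or angle between the x axis of yellow_tin and the y axis of rail, either way round below 0.07 rad) and angle between red_tin's own z axis and vertical below 0.04 rad and height (world z) of red_tin below 0.005 m and linear speed of red_tin below 0.01 m/s); the robot touches nothing.
It fails at once if the red tin is lifted off the counter (height (world z) of red_tin above 0.012 m).
It fails at once if the red tin is tipped (angle between red_tin's own z axis and vertical above 0.17 rad).
It fails at once if the yellow tin is pushed out of its corner or tipped (distance of yellow_tin from where it was at the start of the episode above 0.01 m or angle between yellow_tin's own z axis and vertical above 0.17 rad).
It fails at once if another thing (green tin, spice jar, mug, bowl, pepper mill) is moved over 10 mm or tipped (distance of any of green_tin, spice_jar, mug, bowl, pepper_mill from where it was at the start of the episode above 0.01 m or angle between any of green_tin, spice_jar, mug, bowl, pepper_mill's own z axis and vertical above 0.2 rad).
It also fails if it takes over 53 s, if anything falls off the work surface, if the arm or the gripper's body presses on something with over 40 N, if the wrist force passes 120 N, or if a joint passes its speed limit or range.

### The arm

A 6-joint arm with a two-finger parallel gripper is mounted at the origin on the work surface. World frame = base frame: x ahead of the robot, y to its left, z up, the work surface at z = 0. Lengths are in m, angles in rad, forces in N, time in s.
With the tool pointing down it reaches from about 0.3 to 0.85 m from the base axis. Payload 4.2 kg.
Tool frame: the origin (TCP) lies midway between the tips of the shut fingers; the grasp point (between the pads) lies 19 mm behind it; z points along the fingers, y is the line along which they close (so a half turn about z gives the same grasp; the last joint's range is limited). The gripper opens to 91 mm and grips with 3 to 60 N. Pads are 32 mm wide; open, the fingers measure 118 mm over their backs; the gripper's body (76 mm by 178 mm) begins 60 mm behind the grasp point.
Start: joints at [1.195, 0.32, 1.565, -0, 1.257, -0.02], TCP at [0.2, 0.539, 0.175] pointing down, gripper open.
Joint ranges: [-3.11, 3.11], [-0.84, 2.01], [0.21, 2.61], [-1.34, 4.49], [0.05, 2.63], [-2.56, 2.56]. Speed limits (rad/s): [2.57, 2.57, 3.14, 3.14, 3.14, 3.14].

### API

Orientations are given as a 3x3 rotation matrix whose columns are the frame's x, y, z axes.
In Python, from rig import env, viewer, job, nets gives the robot as it stands.
- The arm moves only by the tool arm_command, never from a script. Its argument "targets" is a list of rows, each a list of 7 numbers: the shift along the world's x, y, z normalised to -1 to 1, where 1 is 0.5 m, then the turn, a rotation vector about the world's x, y, z normalised to -1 to 1, where 1 is 180 degrees, then the finger opening in mm, from 0 to 91.2. A call has 1 to 8 rows; each row is the pose to reach, as a shift and turn from the pose commanded when the call began, turning the shorter way round; what a row does not reach only later rows make up. A row lasts 1/10 s, in which the tool goes at most 50 mm and 8.59 degrees, less where a joint would pass 70% of its speed; a pose out of reach is approached as far as the arm can. A call with a number of a shift or a turn outside -1 to 1 is refused whole. A call with a gripper value outside its range is refused whole. The fingers move at their own pace and stop on an object; "grip_force" is the grip in N (left out, the last holds). Time passes only in rows, so rows that repeat a pose let the fingers close. It gives the time, the measured TCP pose, the force, the opening and the grip force at its end, in the units of the state.
- env.state(): the state, without advancing time (a new reading comes with each control period).
- viewer.capture(name): name is "side" or "top" or "wrist"; returns the picture (400x640x3 uint8, blue, green, red); there is no depth.
- viewer.camera_model(name): a dict with "fx", "fy", "cx", "cy" (pixels), "D" ([k1, k2, p1, p2, k3] as OpenCV has them; the pictures are not rectified), "R" (3x3) and "t" (3): a world point X has camera coordinates R X + t. Camera axes: x right, y down, z forward; pixel columns grow to the right and rows downward; lengths in m; the calibration is good to about 2 mm. A picture is of the moment at which its call begins: read the wrist's pose just before it. camera_model takes no time and is no camera call; for the wrist camera it gives the pose at the moment of the call.
- job.close_job(): hands the job in; it is judged then, once.
Trained networks look in the newest picture that a camera, given by its name, has taken for a name from the list of things; names that differ only in an ending like _2 or _b are one class to them, and where a whole thing is asked for, a point or a joint stands for the part that bears it (a point fixed in the world has none). Each returns a list of dicts, best first, with "conf" (0 to 1); they miss things now and then, are a little off and sometimes report something else, mostly with a low value. They report only what shows in the picture. A call takes as long as a camera call. They do not tell look-alikes from the thing itself.
- nets.masks_of(camera, query): "mask" (400x640 bool, what is visible of it) and "at" ([column, row] in pixels, amid what is visible of it).
- nets.place_of(camera, query): "at" ([column, row] in pixels: a listed point, or the origin of a listed thing).
The state is a dict: "time_s": time; "q": joint angles; "joint_velocities": joint speeds; "joint_efforts": joint torques, N m; "tool_pos": TCP position; "ee_rot": TCP orientation; "contact_force": force on the tool from outside, world axes, zero at the start; "wrist_torque": the same for the moment, N m; "width": finger opening in m; "gripper_force": force on a finger pad.
Only numpy, scipy, OpenCV 4.12 (cv2) and the standard library are available. Lean on these libraries where they do the work, as an engineer would, in place of code of your own. Each camera call takes 0.05 s, during which the arm holds its last target. There are 200 camera calls.

## Working session

There is one attempt and no reset: what is moved stays moved. The work goes in short steps, Python scripts to look and compute and a tool call to move; the robot and the scene stay as the last step left them, time stands still between calls to the robot, and variables do not carry over. Pictures are saved under pics/ and viewed, at most 10 in all, crops included, and the job is handed in when it is done.

Besides the shell and the picture viewer there is one more tool, called after ">>>" in YAML: its name, and indented under it one key for each argument. arm_command: Moves the arm, as the interface text tells. Scaled input: -1 to 1 covers 0.5 m each way for a shift and 180 degrees each way for a turn. Its arguments: {"type":"object","properties":{"targets":{"type":"array","items":{"type":"array","items":{"type":"number"}}},"grip_force":{"type":"number"}},"required":["targets"]}

```bash
mkdir -p pics; python3 - <<'E'
from rig import env, viewer, job, nets
import cv2,numpy as np
for c in ["top","side"]:
    im=viewer.capture(c); cv2.imwrite(f"pics/{c}0.png",im)
    for q in ["red_tin","yellow_tin","green_tin","rail","spice_jar","mug","bowl"]:
        print(c,q,[(np.round(d["at"],1).tolist(),round(d["conf"],2),int(d["mask"].sum())) for d in nets.masks_of(c,q)])
    m=viewer.camera_model(c);print({k:np.round(v,4).tolist() for k,v in m.items()})
s=env.state();print(s["time_s"],s["tool_pos"],s["ee_rot"])
E
```

```text
top red_tin [([297.3, 222.9], 0.72, 1735), ([371.6, 272.7], 0.66, 893), ([241.1, 266.3], 0.63, 1074)]
top yellow_tin [([230.2, 144.9], 0.9, 1970)]
top green_tin [([392.1, 214.8], 0.89, 1815)]
top rail [([325.2, 128.7], 0.81, 2408), ([239.4, 211.4], 0.37, 296)]
top spice_jar [([239.9, 213.2], 0.76, 323)]
top mug [([151.4, 240.7], 0.7, 1385)]
top bowl [([447.8, 233.2], 0.84, 2574)]
{'fx': 454.6093, 'fy': 454.6093, 'cx': 320.6775, 'cy': 200.5443, 'D': [-0.0241, 0.0, 0.0, 0.0, 0.0], 'R': [[-0.0283, -0.9996, 0.0055], [-0.9818, 0.0268, -0.1881], [0.1878, -0.0107, -0.9821]], 't': [-0.0175, 0.5046, 1.074]}
side red_tin [([285.6, 246.9], 0.96, 1167), ([302.8, 192.4], 0.74, 1592), ([252.8, 183.6], 0.74, 805), ([291.6, 165.9], 0.36, 171)]
side yellow_tin [([338.0, 147.0], 0.94, 1244)]
side green_tin [([337.2, 238.3], 0.81, 1934)]
side rail [([392.7, 193.4], 0.69, 1587)]
side spice_jar [([288.5, 167.5], 0.57, 194)]
side mug [([249.9, 137.6], 0.92, 725)]
side bowl [([350.0, 282.6], 0.59, 2128)]
{'fx': 507.6748, 'fy': 507.6748, 'cx': 323.204, 'cy': 202.3797, 'D': [-0.0254, 0.0, 0.0, 0.0, 0.0], 'R': [[0.9084, -0.4178, -0.0167], [-0.2713, -0.5587, -0.7837], [0.3181, 0.7164, -0.6209]], 't': [-0.4584, 0.1435, 1.3517]}
0.8 [0.20031006 0.53901014 0.17551133] [[-9.37370818e-01  3.48333094e-01  7.18834928e-05]
 [ 3.48333101e-01  9.37370806e-01  1.49979872e-04]
 [-1.51385347e-05  1.65626155e-04 -9.99999986e-01]]
```

```bash
python3 - <<'E'
import cv2
a=cv2.imread("pics/top0.png")[90:310,110:510]
cv2.imwrite("pics/topc.png",cv2.resize(a,(800,440),interpolation=cv2.INTER_CUBIC))
a=cv2.imread("pics/side0.png")[100:320,200:480]
cv2.imwrite("pics/sidec.png",cv2.resize(a,(760,597),interpolation=cv2.INTER_CUBIC))
E
```

```text
(no output)
```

View pics/topc.png

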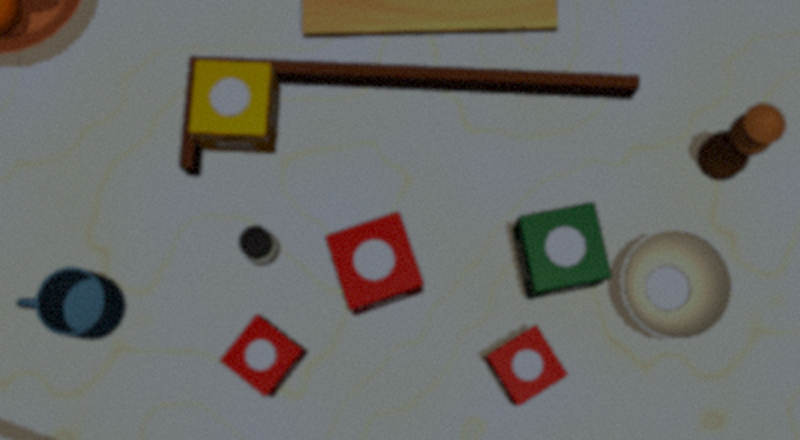

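View pics/sidec.png

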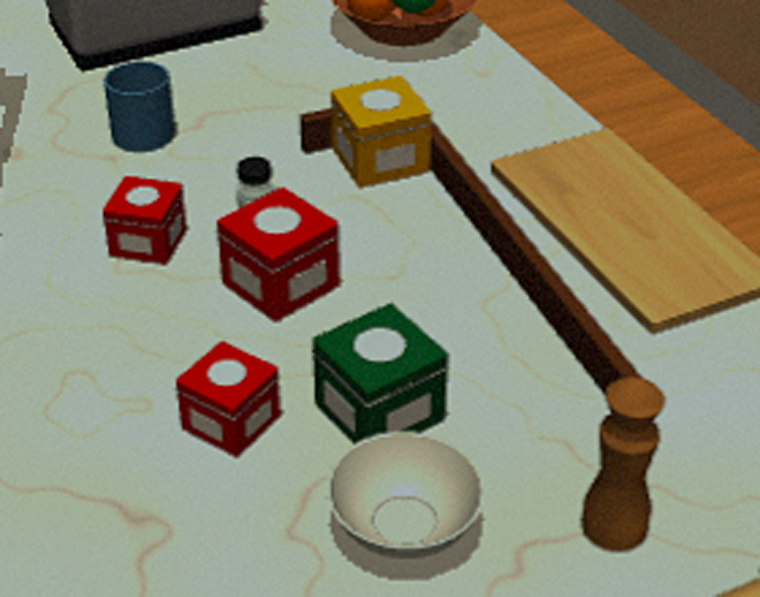

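The full-size red tin is the one at top px (297,222) and side (303,192). Its lid matches the green and yellow ones. The reds at top (241,266) and (372,273) are clearly smaller look-alikes. The enlarged crops confirm this: it is the one behind the jar, between the yellow and green tins.

```bash
cat > h.py <<'E'
from rig import env, viewer, job, nets
import cv2,numpy as np
from scipy.optimize import least_squares
def ray(m,px,z):
    K=np.array([[m["fx"],0,m["cx"]],[0,m["fy"],m["cy"]],[0,0,1]])
    u=cv2.undistortPoints(np.float64(px).reshape(-1,1,2),K,np.array(m["D"])).reshape(-1,2)
    R=np.array(m["R"]);t=np.array(m["t"]);C=-R.T@t
    d=np.c_[u,np.ones(len(u))]@R
    return (C+d*((z-C[2])/d[:,2])[:,None])[:,:2]
def proj(m,X):
    K=np.array([[m["fx"],0,m["cx"]],[0,m["fy"],m["cy"]],[0,0,1]])
    return cv2.projectPoints(np.float64(X),cv2.Rodrigues(np.array(m["R"]))[0],np.array(m["t"]),K,np.array(m["D"]))[0].reshape(-1,2)
def hull_of(mask):
    c=max(cv2.findContours(mask.astype(np.uint8),cv2.RETR_EXTERNAL,cv2.CHAIN_APPROX_NONE)[0],key=len)
    return cv2.convexHull(c).astype(np.float64)
def tinfit(obs,x0):
    """obs: list of (camera, mask). Fit (x,y,yaw) of a 94x94x88 box by soft silhouette moments/IoU"""
    b=np.array([[i,j,k] for i in(-.047,.047) for j in(-.047,.047) for k in(0,.088)])
    hs=[(m,hull_of(k)) for m,k in obs]
    def res(p):
        c,s=np.cos(p[2]),np.sin(p[2]);X=b@np.array([[c,-s,0],[s,c,0],[0,0,1]]).T+[p[0],p[1],0]
        r=[]
        for m,h in hs:
            H=cv2.convexHull(proj(m,X).astype(np.float32))
            r+=[cv2.pointPolygonTest(H,(float(q[0]),float(q[1])),True) for q in h[:,0]]
            hf=h.astype(np.float32)
            r+=[cv2.pointPolygonTest(hf,(float(q[0]),float(q[1])),True) for q in H[:,0]]
        return np.array(r)
    best=min((least_squares(res,[x0[0],x0[1],a],diff_step=1e-4,x_scale=[.01,.01,.1],loss="soft_l1") for a in np.radians([-20,0,20])),key=lambda s:s.cost)
    return best.x,np.sqrt(np.mean(best.fun**2))
def lid(im,m,at,hue,z=.088):
    """lid top by colour: bright part around at"""
    hsv=cv2.cvtColor(im,cv2.COLOR_BGR2HSV);return hsv
E
python3 - <<'E'
from h import *
M={c:viewer.camera_model(c) for c in("top","side")}
I={c:cv2.imread(f"pics/{c}0.png") for c in M}
viewer.capture("top");viewer.capture("side")
at={"red_tin":{"top":(297,222),"side":(303,192)},"yellow_tin":{"top":(230,145),"side":(338,147)},"green_tin":{"top":(392,215),"side":(337,238)}}
for q in at:
    mk={c:min(nets.masks_of(c,q),key=lambda d:np.hypot(*(np.array(d["at"])-at[q][c])))["mask"] for c in M}
    x0=ray(M["top"],[at[q]["top"]],.08)[0]
    for cs in (["top"],["side"],["top","side"]):
        p,r=tinfit([(M[c],mk[c]) for c in cs],x0);print(q,cs,np.round([*p[:2]*1000,np.degrees(p[2])],1),round(r,2))
for q,z in(("spice_jar",.06),("mug",.05),("bowl",.04)):
    d=nets.masks_of("top",q);print(q,ray(M["top"],[d[0]["at"]],z))
# rail edges by darkness along columns in top view
g=I["top"]; 
ups=[];lows=[]
for u in range(255,425,5):
    col=g[110:150,u].astype(float).mean(1); gr=np.gradient(cv2.GaussianBlur(col[:,None],(1,3),0)[:,0])
    a,b=gr.argmin(),gr.argmax()
    ups.append((u,110+a));lows.append((u,110+b))
for n,P,z in(("outer top",ups,.05),("inner bottom",lows,0)):
    W=ray(M["top"],P,z);vx,vy,x,y=cv2.fitLine(W.astype(np.float32),cv2.DIST_HUBER,0,.001,.001).ravel()
    print(n,np.degrees(np.arctan2(-vx/vy,1)) ,"x at y=0:",x-vx/vy*y,[tuple(p) for p in P[::8]])
E
```

```text
red_tin ['top'] [452.8  28.6  17.1] 1.33
red_tin ['side'] [451.1  24.5  16.9] 0.89
red_tin ['top', 'side'] [452.1  27.4  16.2] 1.2
yellow_tin ['top'] [658.8 199.9  -3.6] 0.89
yellow_tin ['side'] [657.6 198.3  -6.9] 0.84
yellow_tin ['top', 'side'] [658.4 199.7  -4. ] 0.88
green_tin ['top'] [ 461.9 -199.7    8.3] 1.07
green_tin ['side'] [ 461.8 -198.1    3.1] 2.18
green_tin ['top', 'side'] [ 461.9 -199.5    7.7] 1.67
spice_jar [[0.47276688 0.16617587]]
mug [[0.40467523 0.39103539]]
bowl [[ 0.41513863 -0.34127148]]
outer top -4.121265 x at y=0: 0.7084465 [(255, np.int64(120)), (295, np.int64(121)), (335, np.int64(123)), (375, np.int64(125)), (415, np.int64(127))]
inner bottom -4.121634 x at y=0: 0.69468695 [(255, np.int64(131)), (295, np.int64(133)), (335, np.int64(135)), (375, np.int64(137)), (415, np.int64(138))]
```

>>> arm_command:
  targets:
    - [0.34, -0.78, 0, 0, 0, -0.36, 50]
    - [0.34, -0.78, 0, 0, 0, -0.36, 50]
    - [0.34, -0.78, 0, 0, 0, -0.36, 50]
    - [0.34, -0.78, 0, 0, 0, -0.36, 50]
    - [0.34, -0.78, 0, 0, 0, -0.36, 50]
    - [0.34, -0.78, 0, 0, 0, -0.36, 50]
    - [0.34, -0.78, 0, 0, 0, -0.36, 50]
    - [0.34, -0.78, 0, 0, 0, -0.36, 50]
  grip_force: 20

```text
time_s: 2.15
tool_pos: [0.3606, 0.1706, 0.1758]
ee_rot: [[-0.08, 0.997, 0.001], [0.997, 0.08, 0.001], [0.0, 0.001, -1.0]]
contact_force: [2.6, 0.1, 0.1]
width: 0.0502
gripper_force: 0.0
```

>>> arm_command:
  targets:
    - [0.02, -0.336, 0, 0, 0, -0.431, 50]
    - [0.02, -0.336, 0, 0, 0, -0.431, 50]
    - [0.02, -0.336, 0, 0, 0, -0.431, 50]
    - [0.02, -0.336, 0, 0, 0, -0.431, 50]
    - [0.02, -0.336, 0, 0, 0, -0.431, 50]
    - [0.02, -0.336, 0, 0, 0, -0.431, 50]
    - [0.02, -0.336, 0, 0, 0, -0.431, 50]
    - [0.02, -0.336, 0, 0, 0, -0.431, 50]

```text
time_s: 2.95
tool_pos: [0.3701, 0.0042, 0.1756]
ee_rot: [[0.901, 0.433, 0.0], [0.433, -0.901, -0.0], [0.0, 0.0, -1.0]]
contact_force: [0.2, -0.1, 0.1]
width: 0.05
gripper_force: 0.0
```

>>> arm_command:
  targets:
    - [0, 0, 0, 0, 0, -0.05, 50]
    - [0, 0, -0.1, 0, 0, -0.05, 50]
    - [0, 0, -0.2, 0, 0, -0.05, 50]
    - [0, 0, -0.3, 0, 0, -0.05, 50]
    - [0, 0, -0.3, 0, 0, -0.05, 50]

```text
time_s: 3.45
tool_pos: [0.3644, 0.0044, 0.0213]
ee_rot: [[0.956, 0.293, -0.014], [0.293, -0.956, 0.0], [-0.013, -0.004, -1.0]]
contact_force: [-1.2, 0.1, 0.8]
width: 0.05
gripper_force: 0.0
```

```bash
python3 - <<'E'
import numpy as np
from rig import env
print(env.state()["tool_pos"])
base=np.array([.3704,.0043]);c=np.array([.452,.0275]);ps=17.;L=.063
for k in range(0,15):
    if k: 
        a=np.radians(ps+5*(k/14)); c=c+.0133*np.array([np.cos(a),np.sin(a)]); ps=17-21*k/14
    h=c-L*np.array([np.cos(np.radians(ps)),np.sin(np.radians(ps))])
    print(k,np.round(c,3),np.round((h-base)/.5,3),round((ps-17)/180,4))
E
```

```text
[0.36444677 0.00442308 0.02134719]
0 [0.452 0.028] [0.043 0.01 ] 0.0
1 [0.465 0.031] [0.067 0.021] -0.0083
2 [0.477 0.035] [0.092 0.031] -0.0167
3 [0.49  0.039] [0.117 0.041] -0.025
4 [0.503 0.042] [0.142 0.051] -0.0333
5 [0.516 0.045] [0.167 0.06 ] -0.0417
6 [0.529 0.047] [0.193 0.069] -0.05
7 [0.542 0.05 ] [0.219 0.077] -0.0583
8 [0.555 0.052] [0.245 0.085] -0.0667
9 [0.569 0.054] [0.271 0.092] -0.075
10 [0.582 0.056] [0.297 0.098] -0.0833
11 [0.595 0.057] [0.323 0.104] -0.0917
12 [0.608 0.058] [0.35 0.11] -0.1
13 [0.622 0.059] [0.376 0.115] -0.1083
14 [0.635 0.06 ] [0.403 0.119] -0.1167
```

>>> arm_command:
  targets:
    - [0.025, 0.006, 0, 0, 0, 0, 50]
    - [0.04, 0.01, 0, 0, 0, 0, 50]
    - [0.055, 0.015, 0, 0, 0, -0.004, 50]
    - [0.067, 0.021, 0, 0, 0, -0.008, 50]
    - [0.08, 0.026, 0, 0, 0, -0.012, 50]
    - [0.092, 0.031, 0, 0, 0, -0.017, 50]
    - [0.105, 0.036, 0, 0, 0, -0.021, 50]
    - [0.117, 0.041, 0, 0, 0, -0.025, 50]

```text
time_s: 4.25
tool_pos: [0.4291, 0.0251, 0.0255]
ee_rot: [[0.976, 0.216, -0.0], [0.216, -0.976, -0.0], [-0.0, 0.0, -1.0]]
contact_force: [-4.1, -1.2, 3.0]
width: 0.0499
gripper_force: 2.1
```

```bash
cat >> h.py <<'E'
at0={"red_tin":None,"yellow_tin":(230,145)}
def where(q,guess,cams=("top",)):
    obs=[]
    for c in cams:
        m=viewer.camera_model(c);viewer.capture(c)
        e=proj(m,[[guess[0],guess[1],.06]])[0]
        ds=nets.masks_of(c,q)
        if ds:
            d=min(ds,key=lambda d:np.hypot(*(np.array(d["at"])-e)));obs.append((m,d["mask"]));print(c,np.round(e),np.round(d["at"]),d["mask"].sum())
    p,r=tinfit(obs,guess);print(q,np.round([*p[:2]*1000,np.degrees(p[2])],1),round(r,2));return p
E
python3 - <<'E'
from h import *
where("red_tin",(.485,.037),("top","side"))
s=env.state();print(s["tool_pos"],s["time_s"])
cv2.imwrite("pics/a.png",viewer.capture("side")[100:320,200:480])
E
```

```text
top [293. 208.] [238. 268.] 637
side [312. 183.] [322. 194.] 1020
red_tin [398.2 120.2 -82.8] 25.52
[0.43026442 0.02506412 0.02558402] 4.45
```

View pics/a.png

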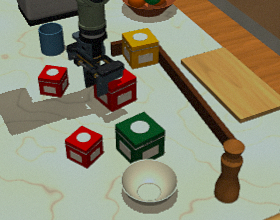

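>>> arm_command:
  targets:
    - [0.035, 0.014, 0, 0, 0, -0.012, 50]
    - [0.07, 0.026, 0, 0, 0, -0.023, 50]
    - [0.105, 0.037, 0, 0, 0, -0.034, 50]
    - [0.14, 0.047, 0, 0, 0, -0.046, 50]
    - [0.175, 0.056, 0, 0, 0, -0.057, 50]
    - [0.212, 0.065, 0, 0, 0, -0.069, 50]
    - [0.25, 0.072, 0, 0, 0, -0.08, 50]
    - [0.286, 0.078, 0, 0, 0, -0.092, 50]

```text
time_s: 5.3
tool_pos: [0.5712, 0.064, 0.025]
ee_rot: [[0.997, -0.071, -0.002], [-0.071, -0.997, 0.0], [-0.002, 0.0, -1.0]]
contact_force: [-2.6, 0.1, 1.5]
width: 0.05
gripper_force: 1.7
```

```bash
python3 - <<'E'
from h import *
where("red_tin",(.635,.06),("side",))
cv2.imwrite("pics/b.png",cv2.resize(viewer.capture("side")[100:320,200:480],(700,550),interpolation=cv2.INTER_CUBIC))
s=env.state();print(s["tool_pos"],s["time_s"],s["contact_force"])
E
```

```text
side [353. 167.] [357. 175.] 1081
red_tin [636.6  55.8  -7.5] 4.01
[0.57260042 0.06389931 0.0252875 ] 5.45 [ 0.01346204 -1.05335239  0.07898963]
```

View pics/b.png

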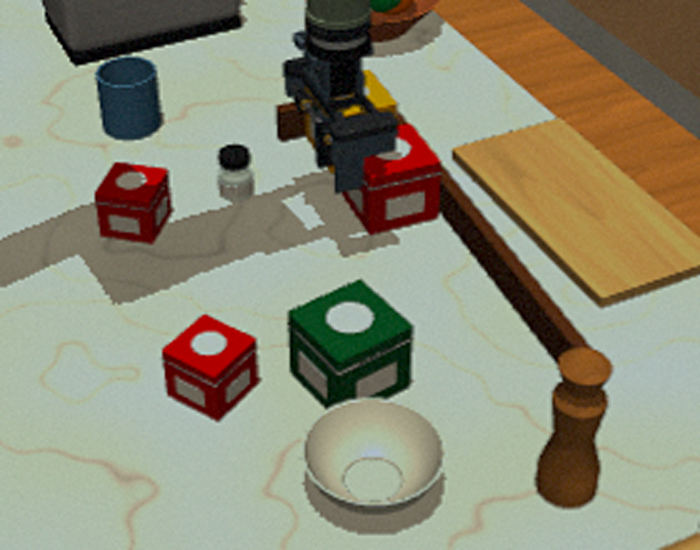

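>>> arm_command:
  targets:
    - [0.01, -0.001, 0, 0, 0, 0, 50]
    - [0.02, -0.002, 0, 0, 0, 0, 50]
    - [0.02, -0.002, 0, 0, 0, 0, 50]
    - [-0.06, 0.004, 0, 0, 0, 0, 50]
    - [-0.14, 0.01, 0, 0, 0, 0, 50]
    - [-0.14, 0.01, 0.1, 0, 0, 0, 50]
    - [-0.14, 0.01, 0.2, 0, 0, 0, 50]
    - [-0.24, 0.01, 0.24, 0, 0, 0, 50]

```text
time_s: 6.25
tool_pos: [0.4631, 0.0695, 0.1494]
ee_rot: [[0.997, -0.07, 0.016], [-0.07, -0.998, 0.002], [0.016, -0.003, -1.0]]
contact_force: [-0.7, -0.1, 0.5]
width: 0.05
gripper_force: 0.0
```

```bash
python3 - <<'E'
from h import *
where("red_tin",(.646,.058),("top",))
where("red_tin",(.646,.058),("side",))
cv2.imwrite("pics/c.png",cv2.resize(viewer.capture("top")[90:290,150:440],(797,550),interpolation=cv2.INTER_CUBIC))
s=env.state();print(s["tool_pos"],s["time_s"],s["ee_rot"][:,1])
E
```

```text
top [283. 145.] [292. 136.] 915
red_tin [649.2  58.1  -1.9] 5.38
side [357. 166.] [360. 170.] 1412
red_tin [646.9  58.4  -6.3] 0.87
[0.45558802 0.06881785 0.14412439] 6.5 [-6.96159784e-02 -9.97573850e-01 -1.73377231e-04]
```

View pics/c.png

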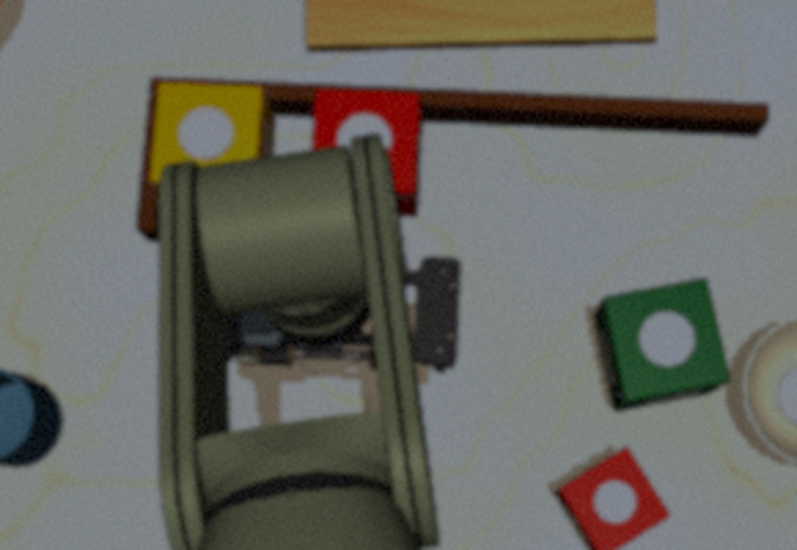

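>>> arm_command:
  targets:
    - [0.1, -0.198, 0, 0, 0, 0.5, 40]
    - [0.2, -0.198, 0, 0, 0, 0.5, 40]
    - [0.3, -0.198, 0, 0, 0, 0.5, 40]
    - [0.375, -0.198, 0, 0, 0, 0.5, 40]
    - [0.375, -0.198, 0, 0, 0, 0.5, 40]
    - [0.375, -0.198, 0, 0, 0, 0.5, 40]
    - [0.375, -0.198, 0, 0, 0, 0.5, 40]
    - [0.375, -0.198, 0, 0, 0, 0.5, 40]

```text
time_s: 7.3
tool_pos: [0.6435, -0.0306, 0.1414]
ee_rot: [[0.437, 0.9, -0.003], [0.9, -0.437, 0.0], [-0.001, -0.002, -1.0]]
contact_force: [1.1, 0.2, 0.0]
width: 0.04
gripper_force: 0.0
```

>>> arm_command:
  targets:
    - [0, 0, 0, 0, 0, 0.118, 40]
    - [0, 0, 0, 0, 0, 0.118, 40]
    - [0, 0, 0, 0, 0, 0.118, 40]
    - [0, 0, 0, 0, 0, 0.118, 40]

```text
time_s: 7.7
tool_pos: [0.6431, -0.0304, 0.142]
ee_rot: [[0.087, 0.996, -0.002], [0.996, -0.087, 0.0], [-0.0, -0.002, -1.0]]
contact_force: [0.4, -1.1, -0.8]
width: 0.0401
gripper_force: 0.0
```

>>> arm_command:
  targets:
    - [-0.005, 0, -0.09, 0, 0, 0.005, 40]
    - [-0.005, 0, -0.18, 0, 0, 0.005, 40]
    - [-0.005, 0, -0.232, 0, 0, 0.005, 40]
    - [-0.005, 0, -0.232, 0, 0, 0.005, 40]
    - [-0.003, 0.03, -0.232, 0, 0, 0.005, 40]
    - [-0.002, 0.045, -0.232, 0, 0, 0.005, 40]
    - [0.0, 0.065, -0.232, 0, 0, 0.005, 40]
    - [0.001, 0.085, -0.232, 0, 0, 0.005, 40]

```text
time_s: 8.5
tool_pos: [0.6446, 0.0125, 0.03]
ee_rot: [[0.071, 0.997, 0.004], [0.997, -0.071, -0.002], [-0.001, 0.004, -1.0]]
contact_force: [0.2, -4.6, 3.1]
width: 0.0401
gripper_force: 2.1
```

>>> arm_command:
  targets:
    - [0.001, 0.015, 0, 0, 0, 0, 40]
    - [0.002, 0.028, 0, 0, 0, 0, 40]
    - [0.003, 0.04, 0, 0, 0, 0, 40]
    - [0.003, 0.04, 0, 0, 0, 0, 40]

```text
time_s: 8.9
tool_pos: [0.6447, 0.0338, 0.028]
ee_rot: [[0.071, 0.997, 0.0], [0.997, -0.071, 0.001], [0.001, -0.0, -1.0]]
contact_force: [-0.6, 0.6, -0.7]
width: 0.04
gripper_force: 0.0
```

```bash
python3 - <<'E'
from h import *
where("red_tin",(.652,.095),("side",))
where("yellow_tin",(.6584,.1997),("top",))
cv2.imwrite("pics/d.png",cv2.resize(viewer.capture("top")[90:220,170:370],(800,520),interpolation=cv2.INTER_CUBIC))
s=env.state();print(s["tool_pos"],s["time_s"],s["ee_rot"][:,1],s["contact_force"])
E
```

```text
side [353. 160.] [352. 169.] 910
red_tin [647.8  97.   -7.1] 2.58
yellow_tin [658.4 199.7 -20. ] nan
[0.64432519 0.03267022 0.02756938] 9.15 [ 9.97424954e-01 -7.17118136e-02 -9.36558472e-04] [ 0.37168288 -0.12457809 -0.62019863]
  return _methods._mean(a, axis=axis, dtype=dtype,
  ret = ret.dtype.type(ret / rcount)
```

View pics/d.png

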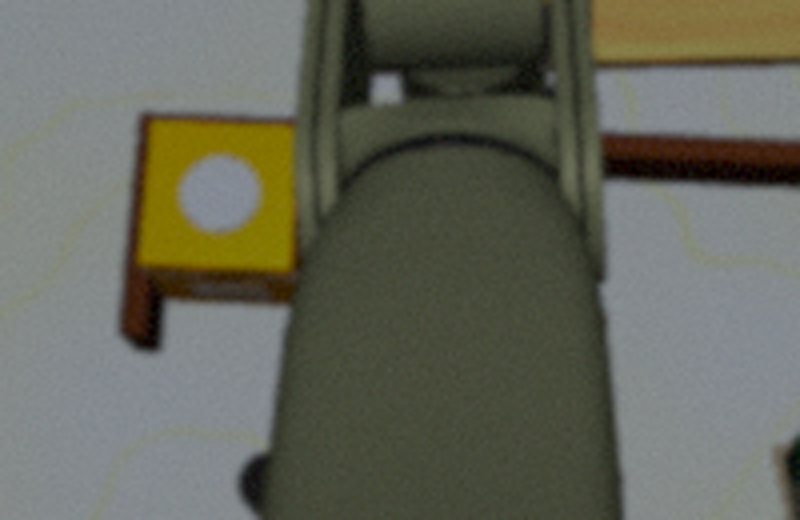

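>>> arm_command:
  targets:
    - [0, 0.006, 0, 0, 0, 0, 40]
    - [0.001, 0.011, 0, 0, 0, 0, 40]
    - [0.001, 0.016, 0, 0, 0, 0, 40]

```text
time_s: 9.45
tool_pos: [0.645, 0.04, 0.0278]
ee_rot: [[0.071, 0.997, -0.0], [0.997, -0.071, -0.001], [-0.001, -0.0, -1.0]]
contact_force: [0.0, -2.5, -1.0]
width: 0.0399
gripper_force: 1.2
```

>>> arm_command:
  targets:
    - [0, 0.003, 0, 0, 0, 0, 40]

```text
time_s: 9.55
tool_pos: [0.6451, 0.0418, 0.0278]
ee_rot: [[0.071, 0.997, -0.0], [0.997, -0.071, -0.0], [-0.001, -0.0, -1.0]]
contact_force: [0.7, -4.7, -2.5]
width: 0.0398
gripper_force: 2.3
```

>>> arm_command:
  targets:
    - [0, 0.003, 0, 0, 0, 0, 40]

```text
time_s: 9.65
tool_pos: [0.6451, 0.0426, 0.0278]
ee_rot: [[0.071, 0.997, -0.0], [0.997, -0.071, -0.002], [-0.002, -0.0, -1.0]]
contact_force: [0.2, -5.6, -1.8]
width: 0.0399
gripper_force: 2.5
```

>>> arm_command:
  targets:
    - [0, 0.003, 0, 0, 0, 0, 40]
    - [0, 0.003, 0, 0, 0, 0, 40]

```text
time_s: 9.85
tool_pos: [0.645, 0.0427, 0.0278]
ee_rot: [[0.071, 0.997, -0.0], [0.997, -0.071, -0.004], [-0.004, -0.0, -1.0]]
contact_force: [1.1, -7.5, -1.5]
width: 0.0403
gripper_force: 4.2
```

>>> arm_command:
  targets:
    - [0, 0.003, 0, 0, 0, 0, 40]
    - [0, 0.003, 0, 0, 0, 0, 40]

```text
time_s: 10.05
tool_pos: [0.645, 0.0426, 0.0278]
ee_rot: [[0.07, 0.998, -0.001], [0.997, -0.07, -0.006], [-0.006, -0.0, -1.0]]
contact_force: [0.5, -12.0, -1.7]
width: 0.0399
gripper_force: 6.2
```

>>> arm_command:
  targets:
    - [-0.001, -0.03, 0, 0, 0, 0, 40]
    - [-0.002, -0.07, 0, 0, 0, 0, 40]
    - [-0.002, -0.07, 0.08, 0, 0, 0, 40]
    - [-0.002, -0.07, 0.16, 0, 0, 0, 40]
    - [-0.002, -0.07, 0.24, 0, 0, 0, 40]
    - [-0.1, -0.07, 0.24, 0, 0, -0.1, 40]
    - [-0.19, 0, 0.24, 0, 0, -0.5, 40]
    - [-0.19, 0.1, 0.24, 0, 0, -0.5, 40]

```text
time_s: 10.85
tool_pos: [0.5463, 0.0869, 0.1485]
ee_rot: [[0.496, 0.868, -0.003], [0.868, -0.496, 0.001], [-0.001, -0.003, -1.0]]
contact_force: [1.2, 1.1, -0.4]
width: 0.0399
gripper_force: 0.0
```

>>> arm_command:
  targets:
    - [0, 0.027, 0, 0, 0, -0.36, 50]
    - [0, 0.027, 0, 0, 0, -0.36, 50]
    - [0, 0.027, 0, 0, 0, -0.36, 50]
    - [0, 0.027, 0, 0, 0, -0.36, 50]
    - [0, 0.027, 0, 0, 0, -0.36, 50]
    - [0, 0.027, 0, 0, 0, -0.36, 50]
    - [0, 0.027, 0, 0, 0, -0.36, 50]
    - [0, 0.027, 0, 0, 0, -0.36, 50]

```text
time_s: 11.65
tool_pos: [0.5513, 0.1019, 0.1484]
ee_rot: [[0.997, -0.074, 0.001], [-0.074, -0.997, 0.002], [0.0, -0.002, -1.0]]
contact_force: [0.6, 0.3, 0.6]
width: 0.0501
gripper_force: 0.0
```

```bash
python3 - <<'E'
from h import *
where("red_tin",(.6515,.106),("side",))
cv2.imwrite("pics/e.png",cv2.resize(viewer.capture("side")[110:230,270:430],(800,600),interpolation=cv2.INTER_CUBIC))
s=env.state();print(s["tool_pos"],s["time_s"],s["ee_rot"][:,0],s["contact_force"])
E
```

```text
side [351. 158.] [351. 162.] 1393
red_tin [648.4 103.5  -5.5] 0.67
[0.55132355 0.10165458 0.14829543] 11.8 [ 9.97709402e-01 -6.76449314e-02  3.36075969e-04] [-0.55013466 -0.23390391 -0.39099111]
```

View pics/e.png

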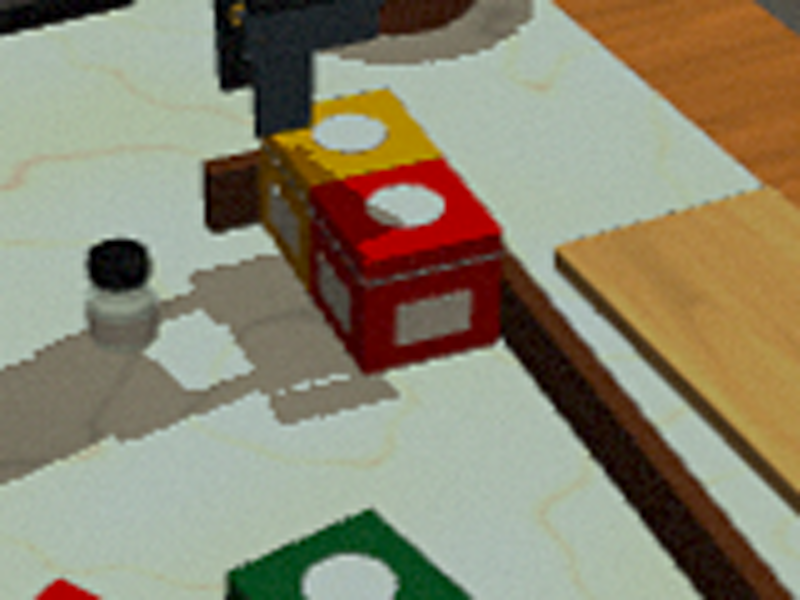

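>>> arm_command:
  targets:
    - [0, 0.02, -0.08, 0, 0, 0, 50]
    - [0, 0.02, -0.16, 0, 0, 0, 50]
    - [0, 0.02, -0.242, 0, 0, 0, 50]
    - [0, 0.02, -0.242, 0, 0, 0, 50]
    - [0.03, 0.018, -0.242, 0, 0, 0, 50]
    - [0.05, 0.017, -0.242, 0, 0, 0, 50]
    - [0.06, 0.016, -0.242, 0, 0, 0, 50]
    - [0.06, 0.016, -0.242, 0, 0, 0, 50]

```text
time_s: 12.6
tool_pos: [0.5825, 0.1092, 0.0282]
ee_rot: [[0.998, -0.069, 0.002], [-0.069, -0.998, 0.0], [0.002, -0.001, -1.0]]
contact_force: [0.1, 0.6, 0.2]
width: 0.0497
gripper_force: 0.0
```

>>> arm_command:
  targets:
    - [0.004, 0, 0, 0, 0, 0, 50]
    - [0.008, -0.001, 0, 0, 0, 0, 50]

```text
time_s: 12.8
tool_pos: [0.5839, 0.1089, 0.0274]
ee_rot: [[0.998, -0.069, -0.002], [-0.069, -0.998, 0.0], [-0.002, -0.0, -1.0]]
contact_force: [-4.6, 1.2, 2.5]
width: 0.0501
gripper_force: 2.1
```

>>> arm_command:
  targets:
    - [0.003, 0, 0, 0, 0, 0, 50]
    - [0.005, 0, 0, 0, 0, 0, 50]

```text
time_s: 13.0
tool_pos: [0.5852, 0.1087, 0.027]
ee_rot: [[0.998, -0.069, -0.005], [-0.069, -0.998, -0.0], [-0.005, 0.001, -1.0]]
contact_force: [-8.4, 0.5, 4.6]
width: 0.0497
gripper_force: 4.0
```

>>> arm_command:
  targets:
    - [0.003, 0, 0, 0, 0, 0, 50]
    - [0.003, 0, 0, 0, 0, 0, 50]

```text
time_s: 13.2
tool_pos: [0.5851, 0.1088, 0.0268]
ee_rot: [[0.998, -0.07, -0.008], [-0.07, -0.998, -0.0], [-0.008, 0.001, -1.0]]
contact_force: [-9.2, 1.1, 6.4]
width: 0.05
gripper_force: 4.9
```

>>> arm_command:
  targets:
    - [0.004, 0, 0, 0, 0, 0, 50]
    - [0.004, 0, 0, 0, 0, 0, 50]

```text
time_s: 13.4
tool_pos: [0.5849, 0.1088, 0.0269]
ee_rot: [[0.997, -0.07, -0.013], [-0.07, -0.998, -0.0], [-0.013, 0.001, -1.0]]
contact_force: [-14.6, 1.4, 9.7]
width: 0.0499
gripper_force: 7.1
```

>>> arm_command:
  targets:
    - [-0.03, 0.002, 0, 0, 0, 0, 50]
    - [-0.08, 0.005, 0, 0, 0, 0, 50]
    - [-0.08, 0.005, 0.08, 0, 0, 0, 50]
    - [-0.08, 0.005, 0.17, 0, 0, 0, 50]
    - [-0.08, 0.005, 0.26, 0, 0, 0, 50]
    - [-0.18, 0.08, 0.3, 0, 0, 0, 50]
    - [-0.25, 0.16, 0.3, 0, 0, 0, 50]
    - [-0.3, 0.24, 0.3, 0, 0, 0, 50]

```text
time_s: 14.2
tool_pos: [0.4495, 0.2172, 0.1782]
ee_rot: [[0.997, -0.071, 0.004], [-0.071, -0.997, 0.001], [0.004, -0.001, -1.0]]
contact_force: [0.7, 0.3, 1.1]
width: 0.0502
gripper_force: 0.0
```

>>> arm_command:
  targets:
    - [-0.07, 0.08, 0, 0, 0, 0, 50]
    - [-0.12, 0.16, 0, 0, 0, 0, 50]
    - [-0.17, 0.24, 0, 0, 0, 0, 50]
    - [-0.22, 0.32, 0, 0, 0, 0, 50]
    - [-0.27, 0.4, 0, 0, 0, 0, 50]
    - [-0.27, 0.48, 0, 0, 0, 0, 50]

```text
time_s: 14.8
tool_pos: [0.3164, 0.4552, 0.1772]
ee_rot: [[0.998, -0.055, -0.007], [-0.054, -0.998, 0.007], [-0.008, -0.006, -1.0]]
contact_force: [1.6, 0.3, -0.2]
width: 0.0497
gripper_force: 0.0
```

```bash
python3 - <<'E'
from h import *
for c in("top","side"):
    p=where("red_tin",(.6515,.106),(c,));y=where("yellow_tin",(.6584,.1997),(c,));print(np.hypot(*(p-y)[:2]))
cv2.imwrite("pics/f.png",cv2.resize(viewer.capture("top")[100:240,140:440],(800,373),interpolation=cv2.INTER_CUBIC))
s=env.state();print(s["tool_pos"],s["time_s"])
E
```

```text
top [264. 143.] [262. 146.] 1800
red_tin [653.3 107.8  -2.3] 0.91
top [227. 142.] [226. 147.] 1677
yellow_tin [658.2 201.5   0. ] 1.77
0.09385100147290411
side [351. 158.] [354. 165.] 1289
red_tin [651.1 103.3  -9.8] 1.39
side [340. 143.] [332. 138.] 633
yellow_tin [658.1 196.7  -4.3] 4.14
0.09359848748282508
[0.31990898 0.45206835 0.17688899] 15.25
```

View pics/f.png

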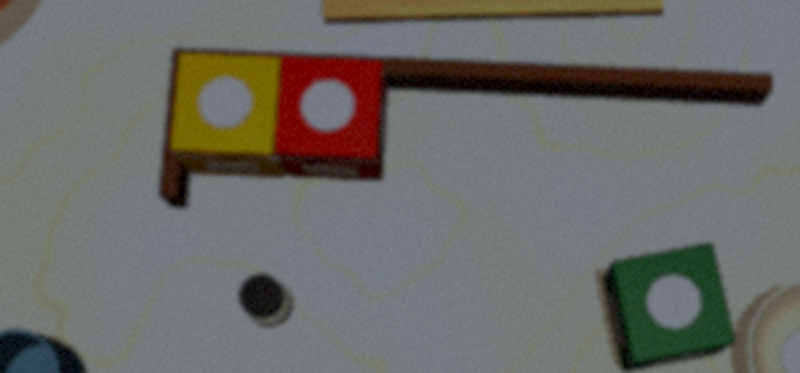

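The top view shows the red tin (crop 327,105) flush with the rail and tight against the yellow tin (225,102). The jar and the green tin haven't moved, and the hand is clear.

```bash
python3 -c "
from rig import job
print(job.close_job())"
```

```text
the job is handed in; nothing more can be done
None
```

The red tin now stands flat against the long rail and tight against the yellow tin in its corner, the hand is clear, and the job is handed in at about 15 s; no verdict was returned.

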